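# Show the little bead picture to the stall's camera

### The job

A bead picture is to be shown to the camera on the tripod for the stall's online shop: it is the little wooden shadow-box frame with the plinth, lying on its back among the other pictures. Stand it up on its plinth on the table and let go, so that you can take it afresh by its top rail; then lift it and hold it in the air, upright and squarely facing the camera, with the middle of its face straight in front of the lens and 20 cm away from it. Finish holding it still there, by the top rail, and leave the other things on the table where they are, without bumping the camera.

Things in the scene. Friction and masses are not known exactly. Their poses are not given: they have to be found in the camera images.
- nicho: The little shadow-box frame, the only wooden bead picture with a plinth (projecting foot). 100 mm tall, 60 wide, 20 deep, flat back, 0.10 to 0.18 kg. Starts on its back, face up, top roughly to the robot's left (within 40 degrees). Origin: on the back, middle of height and width. x points from foot to top (50 mm each way), y across, z out of the face. Stood on its plinth (x up) it stands steadily
- nicho_face (a point): centre of that frame's face, 20 mm in front of the back (z = 20), in the plane of the rails' front; axes as the frame's. Side rails are 12 mm wide; the beadwork between the rails is recessed 7 mm
- nicho_foot (a point): middle of the frame's bottom edge, 50 mm below its centre, 10 mm in front of the back; at table height when it stands. The plinth is the lowest 12 mm, 68 mm wide and 26 mm deep: it juts 4 mm out at each side and 6 mm to the front, none to the back
- nicho_top (a point): middle of the upper edge of the frame's top rail, 50 mm above its centre, 10 mm in front of the back; the rail is 20 mm high, 20 mm deep and 60 mm wide
- tripod: the camera's table tripod, fixed; origin on the table under its column, three feet 79 mm out. Its telescopic column carries the camera, centred over it: 34 mm deep, 108 wide, 71 high plus knobs to 77, with a lens barrel 54 mm across pointing roughly at the robot
- lens (a point): centre of the front of the camera's lens, 48 mm in front of the column and 192 to 242 mm above the table (column drawn out more or less); the camera reaches from 31 mm below it to 46 mm above. The camera looks level along minus x of this frame; y is sideways, z up
- square_frame: square wooden bead picture 90 x 90 x 14 mm lying face up, no plinth; a bystander; origin at the centre of its underside
- wide_frame: oblong wooden bead picture 125 x 80 x 14 mm lying face up, no plinth; a bystander; origin at the centre of its underside
- bead_jar_a: small clear jar of beads, 42 mm across, 49 mm high; a bystander; origin at the centre of its underside
- bead_jar_b: another jar of beads of the same size; a bystander; origin at the centre of its underside
- gift_box: cardboard gift box 75 x 75 x 30 mm; a bystander; origin at the centre of its underside
- spool: standing wooden spool of thread, 36 mm across, 50 mm high; a bystander; origin at the centre of its underside
- jaguar: beaded jaguar figurine, about 35 x 125 mm, 90 mm high; a bystander; origin at the centre of its underside
- pliers: flat-nose pliers lying flat, about 135 x 50 mm, 12 mm high; a bystander; origin at the centre of its underside
Not all that is in view belongs to the job. Leave any green look-alike of the nicho alone.

How it is judged:
By the outcome, as a careful person would: the job done as asked, in the order asked, and still so for the second after the job is handed in, while the arm keeps its last pose, push and grip.
It also fails if it takes over 64 s, if anything falls off the work surface, if the arm or the gripper's body presses on something with over 40 N, if the wrist force passes 120 N, or if a joint passes its speed limit or range.

### The arm

A 7-joint arm with a two-finger parallel gripper is mounted at the origin on the work surface. World frame = base frame: x ahead of the robot, y to its left, z up, the work surface at z = 0. Lengths are in m, angles in rad, forces in N, time in s.
With the tool pointing down it reaches from about 0.4 to 0.9 m from the base axis. Payload 5.5 kg.
Tool frame: the origin (TCP) lies midway between the tips of the shut fingers; the grasp point (between the pads) lies 19 mm behind it (tcp_to_grasp is the distance from the TCP to the grasp point, in m); z points along the fingers, y is the line along which they close (so a half turn about z gives the same grasp; the last joint's range is limited). The gripper opens to 92 mm and grips with 3 to 60 N. Pads are 19 mm wide; open, the fingers measure 130 mm over their backs; the gripper's body (75 mm by 190 mm) begins 47 mm behind the grasp point.
Start: joints at [1.573, 0.501, -0.427, 1.55, 0.221, 1.138, -0.21], TCP at [0.168, -0.628, 0.227] pointing down, gripper open.
Joint ranges: [-2.88, 2.88], [-0.31, 2.03], [-1.54, 1.56], [0.2, 2.42], [-1.41, 4.55], [0.19, 2.02], [-2.57, 2.57]. Speed limits (rad/s): [2.57, 2.57, 3.14, 3.14, 3.14, 3.14, 3.14].

### API

Orientations are given as a unit quaternion [w, x, y, z].
In Python, from bench import * gives the robot as it stands. Calls block until the motion is done:
- move_ptp(position, orientation): joint-space move of the TCP to a pose.
- move_linear(position, rotation=None, feed=0.15, until_force=None): straight line of the TCP; rotation=None keeps the orientation; feed is the mean speed in m/s. With until_force (N) it stops when the force on the tool has changed by that much, and returns True; else False.
- set_joints(angles): joint-space move.
- open_jaws() and grasp(f_grip=None): open the fingers fully, or close them until they stop; f_grip is the grip in N (None keeps the last).
- wait(seconds).
- inverse_kinematics(position, orientation): joint angles nearest the present ones, or None.
- observe(): the state.
- snapshot(name): name is "scene" or "top" or "wrist"; returns a dict with "img" (384x512x3 uint8, red, green, blue), "fx", "fy", "cx", "cy" (pixels), "k1" (the pictures are not rectified: a ray, as slopes to the right and down, at radius r is drawn at 1 + k1 r^2 times it, then the intrinsics apply), "rvec" (rotation vector, rad) and "tvec" (3), from world to camera coordinates, as OpenCV has them. Camera axes: x right, y down, z forward; pixel columns grow to the right and rows downward; lengths in m; the calibration is good to about 2 mm. A picture is of the moment at which its call begins. There is no depth.
A pose or a line that the arm cannot do raises PlanningError and nothing moves.
- job_done(): hands the job in; it is judged then, once.
The state is a dict: "time_s": time; "joints": joint angles; "joint_velocities": joint speeds; "joint_torque": joint torques, N m; "position": TCP position; "tool_rot": TCP orientation; "wrist_force": force on the tool from outside, world axes, zero at the start; "ft_torque": the same for the moment, N m; "opening": finger opening in m; "gripper_force": force on a finger pad.
Only numpy, scipy, OpenCV 4.12 (cv2) and the standard library are available. Lean on these libraries where they do the work, as an engineer would, in place of code of your own. Each camera call takes 0.05 s, during which the arm holds its last target. There are 200 camera calls.

## Working session

There is one attempt and no reset: what is moved stays moved. The work goes in short steps, each a Python script; the robot and the scene stay as the last script left them, time stands still between calls to the robot, and variables do not carry over. Pictures are saved under pics/ and viewed, at most 10 in all, crops included, and the job is handed in when it is done.

```bash
ls; mkdir -p pics
python3 - <<'E'
from bench import *
import cv2,pickle
d={}
for n in("scene","top"):
    s=snapshot(n);d[n]=s
    cv2.imwrite(f"pics/{n}0.png",cv2.resize(s["img"][:,:,::-1],(800,600),interpolation=cv2.INTER_CUBIC))
    print(n,s["fx"],s["k1"],s["rvec"],s["tvec"])
pickle.dump(d,open("s0.pkl","wb"))
o=observe();print(o["time_s"],o["tool_rot"],o["opening"])
E
```

```text
pics
scene 432.0266058179319 -0.025961254119806366 [ 1.49922577  2.02051941 -0.89764407] [ 0.18074404 -0.2402519   1.88847899]
top 380.134250929648 0.03462048704760196 [ 2.13764896 -2.09494697  0.19813272] [-0.02225661  0.5840249   1.32947079]
0.1 [-8.54321277e-04  9.91508380e-01  1.30039985e-01 -7.02482667e-05] 0.0918616786669364
```

View pics/scene0.png

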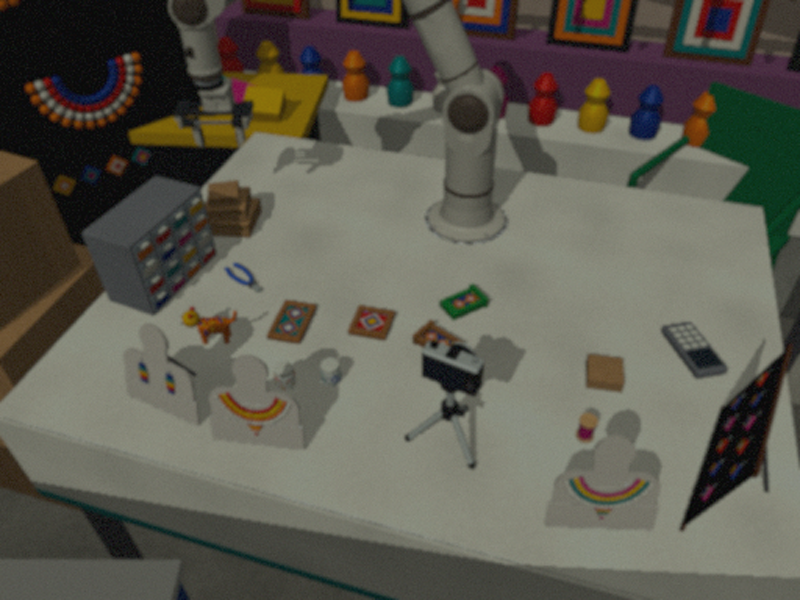

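View pics/top0.png

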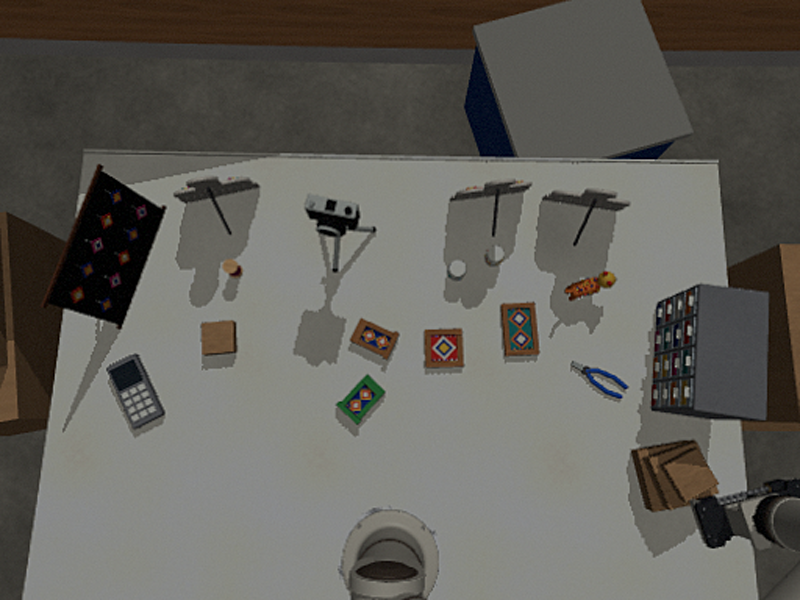

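The scene view shows the nicho behind the camera at about (437,335). The top view shows it at (374,339) with its plinth at the right end, and the camera at (333,212) with its lens facing down the picture, towards the robot. I'll write the helpers and get a closer look with the wrist camera.

```bash
cat > h.py <<'E'
from bench import *
import numpy as np, cv2, pickle
from scipy.spatial.transform import Rotation as R
def cam(s):
    K=np.array([[s["fx"],0,s["cx"]],[0,s["fy"],s["cy"]],[0,0,1]]);D=np.array([s["k1"],0,0,0,0.])
    return K,D,R.from_rotvec(np.ravel(s["rvec"])).as_matrix(),np.ravel(s["tvec"])
def ray(s,uv):
    K,D,Rm,t=cam(s);p=cv2.undistortPoints(np.array([[uv]],float),K,D)[0,0]
    d=Rm.T@np.array([p[0],p[1],1]);return -Rm.T@t,d/np.linalg.norm(d)
def onplane(s,uv,z):
    c,d=ray(s,uv);return c+d*(z-c[2])/d[2]
def proj(s,P):
    K,D,Rm,t=cam(s);return cv2.projectPoints(np.atleast_2d(P).astype(float),np.ravel(s["rvec"]).astype(float),t,K,D)[0][:,0]
def tri(rays):
    A=np.zeros((3,3));b=np.zeros(3)
    for c,d in rays:
        M=np.eye(3)-np.outer(d,d);A+=M;b+=M@c
    x=np.linalg.solve(A,b);return x,[np.linalg.norm((np.eye(3)-np.outer(d,d))@(x-c)) for c,d in rays]
def quat(zt,yt):  # tool z, tool y
    zt=np.array(zt,float);zt/=np.linalg.norm(zt);yt=np.array(yt,float);yt-=zt*(yt@zt);yt/=np.linalg.norm(yt)
    q=R.from_matrix(np.c_[np.cross(yt,zt),yt,zt]).as_quat();return np.r_[q[3],q[:3]]
def save(s,name,sc=1.5625): cv2.imwrite("pics/"+name,cv2.resize(s["img"][:,:,::-1],None,fx=sc,fy=sc,interpolation=cv2.INTER_CUBIC))
E
python3 - <<'E'
from h import *
d=pickle.load(open("s0.pkl","rb"));s=d["top"];k=512/800
for n,uv,z in[("nicho",(374,339),.02),("green",(360,400),.02),("lens?",(332,233),.21),("tripcentre",(333,212),.25),("base",(390,560),0),("sq",(443,348),0),("jar",(457,270),.04)]:
    print(n,onplane(s,np.array(uv)*k,z).round(3))
w=snapshot("wrist");c,dd=ray(w,(256,192));o=observe();print("wristcam",c,dd,o["position"])
Rt=R.from_quat(np.roll(o["tool_rot"],-1)).as_matrix();print(Rt.T@(c-o["position"]),Rt.T@dd, Rt.round(2))
for th in np.arange(0,360,45):
    a=np.deg2rad(th);print(th,inverse_kinematics([.52,.02,.33],quat([0,0,-1],[np.cos(a),np.sin(a),0])))
E
```

```text
nicho [0.49 0.05 0.02]
green [0.347 0.078 0.02 ]
lens? [0.69  0.135 0.21 ]
tripcentre [0.722 0.13  0.25 ]
base [-0.     0.001  0.   ]
sq [ 0.474 -0.115  0.   ]
jar [ 0.656 -0.144  0.04 ]
wristcam [ 0.24092649 -0.60925691  0.38363008] [-0.28157018 -0.07837076 -0.95633481] [ 0.16743437 -0.62750819  0.22590814]
[ 0.0757246   0.00107884 -0.15771821] [-0.29232686  0.00455761  0.95630761] [[ 0.97  0.26 -0.  ]
 [ 0.26 -0.97  0.  ]
 [ 0.   -0.   -1.  ]]
0 [ 0.97036056  0.45438609 -1.38718653  1.72466991  0.45789093  1.35215384
 -0.50312449]
45 [ 0.80875492  0.29424906 -1.08181778  1.72770972  0.27031895  1.28271808
  0.4522084 ]
90 [ 0.88377905  0.34430716 -1.20245596  1.72619748  0.33275848  1.30179709
  1.18129817]
135 [ 0.92947459  0.39018177 -1.28919162  1.72535834  0.38659763  1.32140234
  1.91789459]
180 None
225 [ 0.46721752  0.19323246 -0.63807362  1.73628878  0.12076268  1.25158959
 -2.55615086]
270 [ 0.94927007  0.41707133 -1.33291171  1.72501673  0.41697417  1.33381805
 -2.03669779]
315 [ 0.99814558  0.53760134 -1.48946291  1.72425182  0.54467845  1.39752413
 -1.36750013]
```

Run:
```python
from h import *
move_ptp([.42,.05,.30],quat([0,0,-1],[0,-1,0]))
wait(.2)
W=[snapshot("wrist")];save(W[0],"w1.png")
for p,z in [([.42,.10,.22],[1,0.05,-.3]),([.40,.10,.25],[1,.05,-.5]),([.45,.1,.28],[1,.05,-.8])]:
    try:
        move_ptp(p,quat(z,[0,-1,0]));wait(.2);W.append(snapshot("wrist"));save(W[1],"w2.png");print("ok",p);break
    except PlanningError as e: print(e)
pickle.dump(W,open("w.pkl","wb"));print(observe()["time_s"])
```

```text
the arm cannot take that pose within its joint ranges
the arm cannot take that pose within its joint ranges
the arm cannot take that pose within its joint ranges
2.975
```

View pics/w1.png

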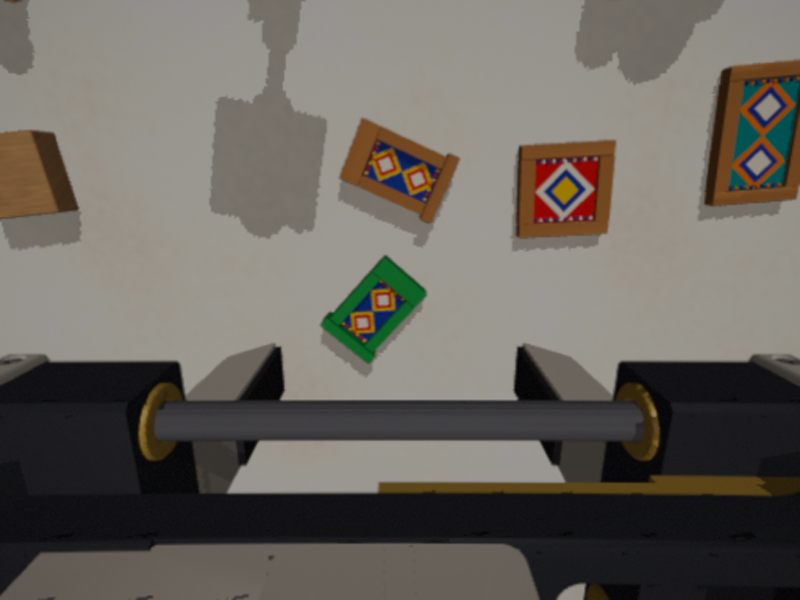

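The wrist view shows the nicho at (400,170): its top rail edge runs from (364,119) to (343,178) and its plinth is at about (440,187). The green look-alike is at (375,308). Next I'll segment the nicho and check which tilted tool poses the arm can reach.

```bash
cat > seg.py <<'E'
from h import *
def nmask(s,guess,z=.02):
    hsv=cv2.cvtColor(s["img"],cv2.COLOR_RGB2HSV);m=(hsv[...,1]>75).astype(np.uint8)
    m=cv2.morphologyEx(m,cv2.MORPH_CLOSE,np.ones((5,5)))
    cs,_=cv2.findContours(m,cv2.RETR_EXTERNAL,cv2.CHAIN_APPROX_NONE)
    g=proj(s,guess)[0];return max(cs,key=lambda c:cv2.pointPolygonTest(c,(float(g[0]),float(g[1])),True))
E
python3 - <<'E'
from seg import *
s=pickle.load(open("w.pkl","rb"))[0];print("cam",ray(s,(256,192))[0])
c=nmask(s,[.49,.05,.02]);print(cv2.contourArea(c),cv2.boundingRect(c))
ap=cv2.approxPolyDP(c,3,True)[:,0]
for p in ap: print((p*1.5625).round(),onplane(s,p,.02).round(4))
o=observe();print(o["position"])
for x in(.45,.5,.55):
 for el in(25,35,45):
  for sg in(1,-1):
   ok=[]
   for az in range(-180,180,30):
    a,e=np.deg2rad([az,el]);z=[np.cos(a)*np.cos(e),np.sin(a)*np.cos(e),-np.sin(e)]
    q=inverse_kinematics([x,-.02,.06],quat(z,sg*np.array([-np.sin(a),np.cos(a),0])))
    if q is not None: ok.append(az)
   print(x,el,sg,ok)
E
```

```text
cam [0.49621765 0.04818037 0.45773741]
2710.0 (218, 76, 76, 67)
[361. 119.] [0.5391 0.0827 0.02  ]
[341. 178.] [0.4859 0.1037 0.02  ]
[430. 222.] [0.4439 0.0166 0.02  ]
[458. 158.] [ 0.5045 -0.009   0.02  ]
[0.42011494 0.04966262 0.29992682]
0.45 25 1 [-180, -150, -120, -90, -60, 60, 90, 120, 150]
0.45 25 -1 [-180, -150, -120, -90, -60, 60, 90, 120, 150]
0.45 35 1 [-180, -150, -120, -90, -60, 60, 90, 120, 150]
0.45 35 -1 [-180, -150, -120, -90, -60, 60, 90, 120, 150]
0.45 45 1 [-180, -150, -120, -90, -60, 60, 90, 120, 150]
0.45 45 -1 [-180, -150, -120, -90, -60, 60, 90, 120, 150]
0.5 25 1 [-180, -150, -120, -90, -60, 60, 90, 120, 150]
0.5 25 -1 [-180, -150, -120, -90, -60, 60, 90, 120, 150]
0.5 35 1 [-180, -150, -120, -90, -60, 60, 90, 120, 150]
0.5 35 -1 [-180, -150, -120, -90, -60, 60, 90, 120, 150]
0.5 45 1 [-180, -150, -120, -90, -60, 60, 90, 120, 150]
0.5 45 -1 [-180, -150, -120, -90, -60, 60, 90, 120, 150]
0.55 25 1 [-150, -120, -90, -60, 30, 60, 90, 120, 150]
0.55 25 -1 [-150, -120, -90, -60, 30, 60, 90, 120, 150]
0.55 35 1 [-180, -150, -120, -90, -60, 30, 60, 90, 120, 150]
0.55 35 -1 [-180, -150, -120, -90, -60, 30, 60, 90, 120, 150]
0.55 45 1 [-180, -150, -120, -90, -60, -30, 30, 60, 90, 120, 150]
0.55 45 -1 [-180, -150, -120, -90, -60, -30, 30, 60, 90, 120, 150]
```

```bash
cat >> h.py <<'E'
U=np.array([0,0,1.])
def tool(o,x,z,sg=1,th=30,p=(.010,0,.008)):
    """TCP pose for a nicho at origin o with axes x,z, held th from its -z, tip at p in the nicho frame"""
    x=np.array(x,float);z=np.array(z,float);y=np.cross(z,x);t=np.deg2rad(th)
    return o+np.c_[x,y,z]@np.array(p),quat(-np.sin(t)*x-np.cos(t)*z,-sg*y)
h=np.deg2rad(67);X=np.array([np.cos(h),np.sin(h),0]);Y=np.cross(U,X);O=np.array([.4933,.0486,0])
F=np.array([.500,.055,0])  # standing place of the foot
def stand(dz): return F+(.05+dz)*U+.01*X   # origin when standing: z_n=-X
E
python3 - <<'E'
from h import *
for sg in(1,-1):
    L=[tool(O+.12*U,X,U,sg),tool(O,X,U,sg),tool(O+.15*U,X,U,sg),tool(stand(.08),U,-X,sg),tool(stand(0),U,-X,sg)]
    for l in L:
        q=inverse_kinematics(*l);print(sg,None if q is None else np.round(q,2))
sg=1
move_ptp(*tool(O+.12*U,X,U,sg));wait(.2)
s=snapshot("scene");save(s,"s1.png")
w=snapshot("wrist");save(w,"w3.png");print(observe()["time_s"],observe()["position"])
E
```

```text
1 [ 0.19  0.75 -0.86  1.75  0.79  1.48 -1.38]
1 [ 0.1   0.9  -0.71  1.77  0.88  1.31 -1.47]
1 [ 0.2   0.71 -0.88  1.74  0.76  1.52 -1.35]
1 [ 1.01  0.69 -0.61  2.18 -1.03  0.8   1.  ]
1 [ 1.02  0.9  -0.61  2.16 -1.01  0.67  1.12]
-1 [ 0.4   1.05 -1.31  1.74  1.07  1.78  1.55]
-1 [ 0.4   1.32 -1.31  1.76  1.3   1.79  1.44]
-1 [ 0.4   0.99 -1.31  1.73  1.01  1.79  1.59]
-1 [ 0.97  0.67 -0.56  2.18 -1.06  0.83 -2.12]
-1 [ 1.04  0.91 -0.64  2.16 -0.99  0.66 -2.04]
4.15 [0.49791156 0.05684925 0.12970295]
```

View pics/s1.png

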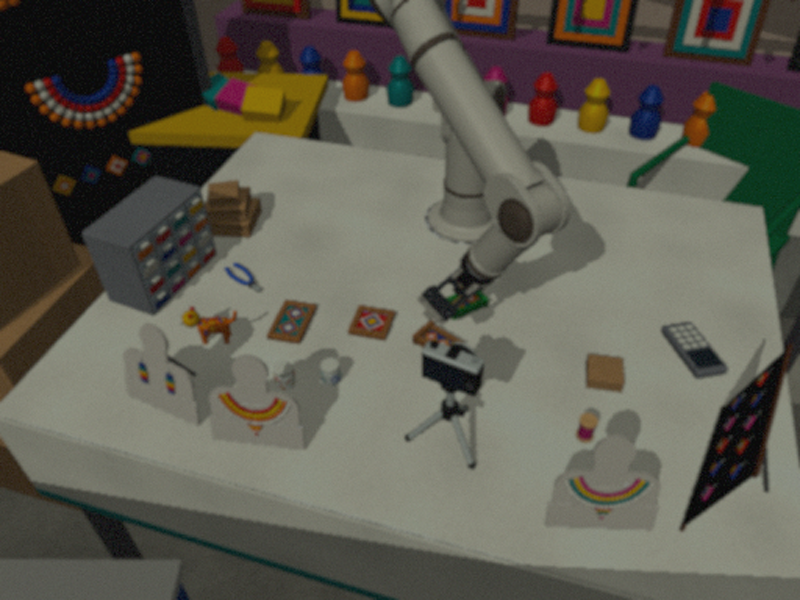

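The scene view shows the arm coming from the robot's side with the hand above the nicho at about (450,295), well clear of the camera at (452,365). Next: descend, grasp and lift.

Run:
```python
from h import *
p,q=tool(O,X,U)
print(move_linear(p,feed=.1,until_force=8)); print(observe()["position"],p)
grasp(30);wait(.2);o=observe();print(o["opening"],o["gripper_force"],o["wrist_force"])
move_linear(tool(O+.16*U,X,U)[0],feed=.12);wait(.2)
o=observe();print(o["opening"],o["gripper_force"],o["wrist_force"],o["time_s"])
move_ptp(*tool(stand(.09),U,-X));wait(.2)
s=snapshot("scene");im=s["img"][160:260,230:350,::-1];cv2.imwrite("pics/s2.png",cv2.resize(im,None,fx=5,fy=5,interpolation=cv2.INTER_CUBIC))
o=observe();print(o["opening"],o["wrist_force"],o["time_s"])
```

```text
False
[0.4977125  0.05802633 0.00861515] [0.49720731 0.05780505 0.008     ]
0.05969183545492136 29.979713559150696 [ 0.29650024 -0.83984278  1.66225817]
0.05985847050492107 29.97603088617325 [ 0.05158837  0.22616124 -1.54608337] 8.0
0.059502726770534024 [-0.20937627  0.04081765  0.27454145] 9.6667
```

View pics/s2.png

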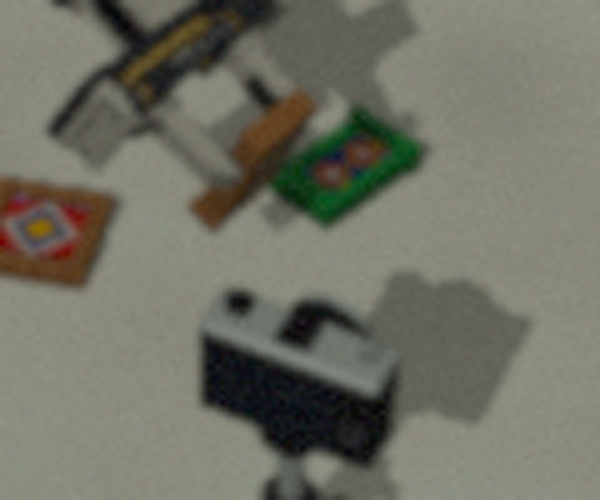

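Run:
```python
from h import *
s=snapshot("scene");im=cv2.resize(s["img"][160:260,230:350,::-1],None,fx=5,fy=5,interpolation=cv2.INTER_CUBIC)
o=stand(.09);Z=-X;f=lambda a,b,c:((proj(s,o+a*U+b*Y+c*Z)[0]-[230,160])*5).astype(int)
for a,b,c,col in[(.05,.03,0,(0,0,255)),(.05,-.03,0,(0,0,255)),(-.05,.03,0,(255,0,0)),(-.05,-.03,0,(255,0,0)),(.05,.03,.02,(0,255,255)),(.05,-.03,.02,(0,255,255))]:
    print(a,b,c,f(a,b,c));cv2.circle(im,tuple(map(int,f(a,b,c))),4,col,-1)
w=cv2.resize(snapshot("wrist")["img"][:,:,::-1],(667,500))
cv2.imwrite("pics/c.png",cv2.resize(np.hstack([im,w]),(800,316)));ob=observe();print(ob["position"],tool(o,U,Z),ob["tool_rot"])
```

```text
0.05 0.03 0 [299  87]
0.05 -0.03 0 [243 134]
-0.05 0.03 0 [294 198]
-0.05 -0.03 0 [239 246]
0.05 0.03 0.02 [275  74]
0.05 -0.03 0.02 [218 121]
[0.50069102 0.05753327 0.14987459] (array([0.50078146, 0.05684101, 0.15      ]), array([-0.27596849,  0.72216631,  0.47799145,  0.41694291])) [-0.27612747  0.72189424  0.47873936  0.41645043]
```

View pics/c.png

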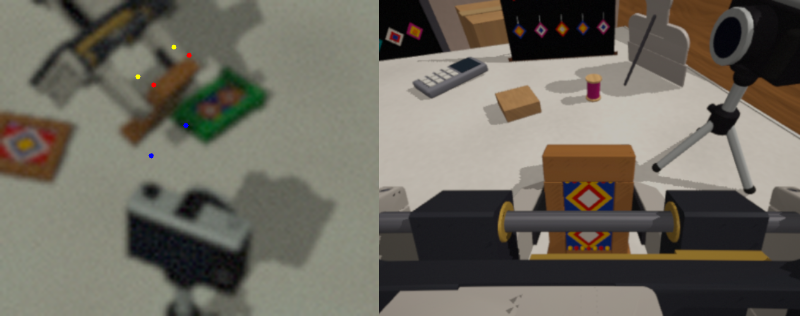

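The overlay shows the nicho pitched in the grip: its foot is nearer the hand than the computed blue points at (151,155) and (185,125). I'll measure the tilt from the wrist view.

Run:
```python
from h import *
s=snapshot("wrist");pickle.dump(s,open("wp.pkl","wb"))
im=s["img"][100:205,110:210,::-1];cv2.imwrite("pics/w4.png",cv2.resize(im,None,fx=5.5,fy=5.5,interpolation=cv2.INTER_CUBIC))
o=stand(.09);Z=-X
for a,b,c in[(.05,.03,0),(.05,-.03,0),(.05,.03,.02),(.05,-.03,.02),(.03,.018,.013),(.03,-.018,.013)]: print(a,b,c,((proj(s,o+a*U+b*Y+c*Z)[0]-[110,100])*5.5).round())
```

```text
0.05 0.03 0 [493. 434.]
0.05 -0.03 0 [1107.  435.]
0.05 0.03 0.02 [462. 592.]
0.05 -0.03 0.02 [1138.  593.]
0.03 0.018 0.013 [622. 665.]
0.03 -0.018 0.013 [977. 666.]
```

View pics/w4.png

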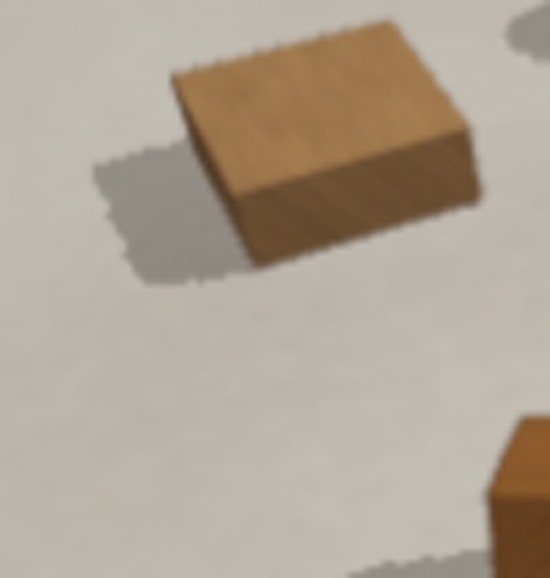

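The crop shows the rail's left corners at wrist pixels (205.5,175.5) for the back and (199.1,190) for the front. The top face looks foreshortened, so the nicho is leaning. I'll fit the tilt to those corners.

Run:
```python
from h import *
from scipy.optimize import least_squares
s=pickle.load(open("wp.pkl","rb"));o=stand(.09);Z=-X
piv=o+.010*U+.011*Z
def pts(v):
    Rr=R.from_rotvec(v[0]*Y).as_matrix()
    return np.array([piv+v[1]*U+v[2]*Z+Rr@((a-.010)*U+b*Y+(c-.011)*Z) for a,b,c in[(.05,.03,0),(.05,.03,.02),(.03,.018,.013),(.03,-.018,.013)]])
ob=np.array([[205.5,175.5],[199.1,190],[226,221.4],[292,221.4]])
r=least_squares(lambda v:(proj(s,pts(v))-ob).ravel(),[0,0,0]);print(np.rad2deg(r.x[0]),r.x[1:],r.fun.round(1))
```

```text
26.774073308351742 [0.00069483 0.00786902] [-1.6  3.1 -1.9  0.4 -2.6 -1.8 -4.6 -1.7]
```

```bash
cat >> h.py <<'E'
h2=np.deg2rad(80);X2=np.array([np.cos(h2),np.sin(h2),0]);Y2=np.cross(U,X2);F2=np.array([.49,.17,0])
def st2(dz): return tool(F2+(.05+dz)*U+.01*X2,U,-X2,th=8,p=(.010,0,0))
E
python3 - <<'E'
from h import *
for dz in(.07,0): print(inverse_kinematics(*st2(dz)))
move_ptp(*st2(.07));wait(.2)
f=move_linear(st2(-.006)[0],feed=.05,until_force=8);wait(.3)
o=observe();print(f,o["position"],st2(0)[0],o["wrist_force"],o["opening"],o["time_s"])
s=snapshot("wrist");pickle.dump(s,open("wp.pkl","wb"))
im=s["img"][100:250,160:360,::-1];im=cv2.resize(im,None,fx=4,fy=4,interpolation=cv2.INTER_CUBIC)
for a,b,c in[(.05,.03,0),(.05,-.03,0),(.05,.03,.02),(.05,-.03,.02),(.03,.018,.013),(.03,-.018,.013)]:
    P=F2+.01*X2+(.05+a)*U+b*Y2-c*X2;cv2.circle(im,tuple(int(v) for v in (proj(s,P)[0]-[160,100])*4),3,(0,255,0),-1)
cv2.imwrite("pics/w5.png",im)
E
```

```text
[ 1.3607178   1.73960727 -1.30774837  2.06002809  0.31150267  0.64711967
  0.06078567]
[ 1.36210887  1.83458208 -1.21729748  1.99426335  0.36673711  0.66952507
  0.14436682]
True [0.4917869  0.18019551 0.06136137] [0.49173648 0.17984808 0.06      ] [-0.35024904 -0.47161123  4.8804294 ] 0.059817960536803036 12.1917
```

View pics/w5.png

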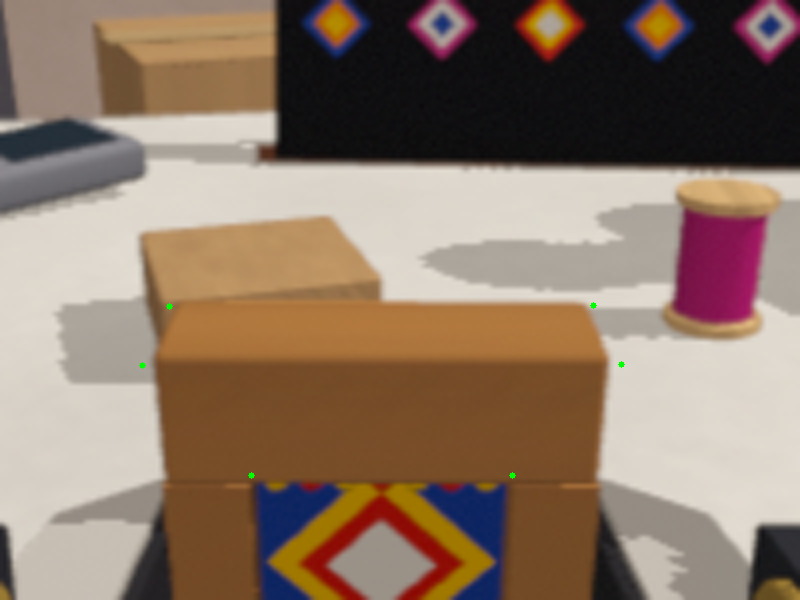

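The top rail front edge at (158,360)–(606,360) and the back edge at y≈302 match the predicted green points for an upright frame, about 9 mm further out. It's standing, so I'll release, back off and look from above.

Run:
```python
from seg import *
open_jaws();wait(.2);o=observe();print(o["opening"])
M=R.from_quat(np.roll(o["tool_rot"],-1)).as_matrix();p=o["position"]
move_linear(p-.11*M[:,2],feed=.12)
move_linear(p-.11*M[:,2]+[0,0,.15],feed=.2)
G=F2+.009*X2
yt=np.array([0,-1,0])
move_ptp([G[0]-.09,G[1],.34],quat([0,0,-1],yt));wait(.2)
s=snapshot("wrist");t=snapshot("top");pickle.dump((s,t),open("st.pkl","wb"))
for n,q in(("w",s),("t",t)):
    c=nmask(q,G+[0,0,.1]);print(n,cv2.contourArea(c),cv2.boundingRect(c));
    for a in cv2.approxPolyDP(c,2.5,True)[:,0]: print(a,onplane(q,a,.1).round(4))
    print("pred",[proj(q,G+.1*U+b*Y2+d*X2)[0].round(1) for b in(.03,-.03) for d in(.01,-.01)])
print(observe()["time_s"])
im=np.hstack([cv2.resize(s["img"],(400,300)),cv2.resize(t["img"][120:270,130:330],(400,300),interpolation=cv2.INTER_CUBIC)]);cv2.imwrite("pics/st.png",im[...,::-1])
```

```text
0.09182661467038856
w 729.0 (246, 72, 23, 49)
[254  72] [0.5208 0.1774 0.1   ]
[246 117] [0.4637 0.1886 0.1   ]
[261 120] [0.4597 0.1679 0.1   ]
[268  79] [0.5122 0.1589 0.1   ]
[266  74] [0.5183 0.1617 0.1   ]
pred [array([242.1, 117. ]), array([256.4, 119.6]), array([249.4,  70.3]), array([264.4,  73.2])]
t 228.5 (188, 205, 24, 40)
[201 205] [0.5192 0.1814 0.1   ]
[198 220] [0.4664 0.1892 0.1   ]
[189 221] [0.4623 0.2203 0.1   ]
[188 231] [0.4276 0.2218 0.1   ]
[190 224] [0.4519 0.2162 0.1   ]
[200 224] [0.4526 0.1816 0.1   ]
[201 237] [0.4078 0.1759 0.1   ]
[190 239] [0.4003 0.2133 0.1   ]
[199 239] [0.4009 0.1824 0.1   ]
[203 244] [0.3841 0.1678 0.1   ]
[206 243] [0.3877 0.1577 0.1   ]
[201 241] [0.3942 0.1752 0.1   ]
[201 234] [0.4181 0.1764 0.1   ]
[205 233] [0.4218 0.1627 0.1   ]
[204 219] [0.4702 0.1685 0.1   ]
[211 209] [0.5058 0.1457 0.1   ]
pred [array([196.6, 220.7]), array([202.2, 221.8]), array([200.4, 204. ]), array([206. , 205.1])]
17.2167
```

View pics/st.png

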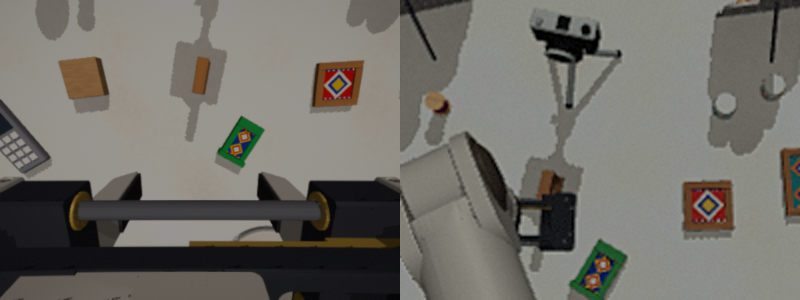

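The left half shows the nicho standing alone with its top rail at about (202,75), and the right half shows it beside the hand. Next I'll take two wrist views of the camera from different sides and triangulate the lens.

Run:
```python
from h import *
L=np.array([.68,.133,.217]);d=np.array([-.19,0,1]);d/=np.linalg.norm(d);cm=np.array([.0757,.001,-.158])
best={}
for az in range(-90,91,15):
 for el in range(20,70,10):
  for dist in(.32,.38,.45):
   a,e=np.deg2rad([az,el]);z=np.array([np.cos(a)*np.cos(e),np.sin(a)*np.cos(e),-np.sin(e)])
   y=np.array([np.sin(a),-np.cos(a),0]);q=quat(z,y);M=R.from_quat(np.roll(q,-1)).as_matrix()
   if M[2,0]<0: continue
   p=L-M@(cm+dist*d)
   if p[2]<.16: continue
   if inverse_kinematics(p,q) is not None: best.setdefault(az,[]).append((el,dist,p.round(3)))
for k,v in best.items(): print(k,v[:3])
```

```text
-90 [(30, 0.32, array([0.681, 0.276, 0.281])), (40, 0.32, array([0.681, 0.263, 0.305])), (50, 0.32, array([0.681, 0.246, 0.327]))]
-75 [(20, 0.32, array([0.642, 0.28 , 0.255])), (20, 0.38, array([0.628, 0.33 , 0.286])), (30, 0.32, array([0.644, 0.272, 0.281]))]
-60 [(20, 0.32, array([0.605, 0.265, 0.255])), (20, 0.38, array([0.579, 0.31 , 0.286])), (20, 0.45, array([0.549, 0.362, 0.322]))]
-45 [(20, 0.32, array([0.573, 0.241, 0.255])), (20, 0.38, array([0.536, 0.278, 0.286])), (20, 0.45, array([0.494, 0.32 , 0.322]))]
-30 [(20, 0.32, array([0.549, 0.21 , 0.255])), (20, 0.38, array([0.504, 0.236, 0.286])), (20, 0.45, array([0.452, 0.266, 0.322]))]
-15 [(30, 0.32, array([0.542, 0.171, 0.281])), (30, 0.38, array([0.498, 0.183, 0.321])), (30, 0.45, array([0.447, 0.197, 0.366]))]
0 [(50, 0.32, array([0.567, 0.134, 0.327])), (50, 0.38, array([0.538, 0.134, 0.379])), (60, 0.32, array([0.588, 0.134, 0.344]))]
15 [(50, 0.32, array([0.571, 0.105, 0.327])), (50, 0.38, array([0.543, 0.097, 0.379])), (60, 0.32, array([0.591, 0.11 , 0.344]))]
30 [(40, 0.32, array([0.567, 0.069, 0.305])), (40, 0.38, array([0.534, 0.05 , 0.352])), (50, 0.32, array([0.582, 0.077, 0.327]))]
45 [(20, 0.32, array([0.572, 0.026, 0.255])), (20, 0.38, array([ 0.535, -0.011,  0.286])), (20, 0.45, array([ 0.493, -0.053,  0.322]))]
60 [(20, 0.32, array([0.603, 0.002, 0.255])), (20, 0.38, array([ 0.577, -0.043,  0.286])), (20, 0.45, array([ 0.547, -0.095,  0.322]))]
75 [(20, 0.32, array([ 0.64 , -0.014,  0.255])), (20, 0.38, array([ 0.626, -0.064,  0.286])), (20, 0.45, array([ 0.611, -0.122,  0.322]))]
90 [(20, 0.32, array([ 0.679, -0.019,  0.255])), (20, 0.38, array([ 0.679, -0.071,  0.286])), (20, 0.45, array([ 0.679, -0.131,  0.322]))]
```

Run:
```python
from h import *
L=np.array([.68,.133,.217]);d=np.array([-.19,0,1]);d/=np.linalg.norm(d);cm=np.array([.0757,.001,-.158])
S=[]
for az in(-30,45):
   a,e=np.deg2rad([az,20]);z=np.array([np.cos(a)*np.cos(e),np.sin(a)*np.cos(e),-np.sin(e)])
   q=quat(z,[np.sin(a),-np.cos(a),0]);M=R.from_quat(np.roll(q,-1)).as_matrix()
   move_ptp(L-M@(cm+.38*d),q);wait(.25);S.append(snapshot("wrist"))
   move_ptp([.42,.1,.36],quat([0,0,-1],[0,-1,0]))
pickle.dump(S,open("lens.pkl","wb"))
c=[proj(s,L)[0].astype(int) for s in S];print(c,observe()["time_s"])
org=[(x-100,max(y-75,0)) for x,y in c];print(org)
cv2.imwrite("pics/lens.png",np.vstack([np.hstack([cv2.resize(s["img"][y:y+150,x:x+200,::-1],(400,300),interpolation=cv2.INTER_CUBIC) for s,(x,y) in zip(S,org)]),np.hstack([cv2.resize(s["img"][:,:,::-1],(400,300)) for s in S])]))
```

```text
[array([254, 162]), array([255, 161])] 29.0083
[(np.int64(154), np.int64(87)), (np.int64(155), np.int64(86))]
```

View pics/lens.png

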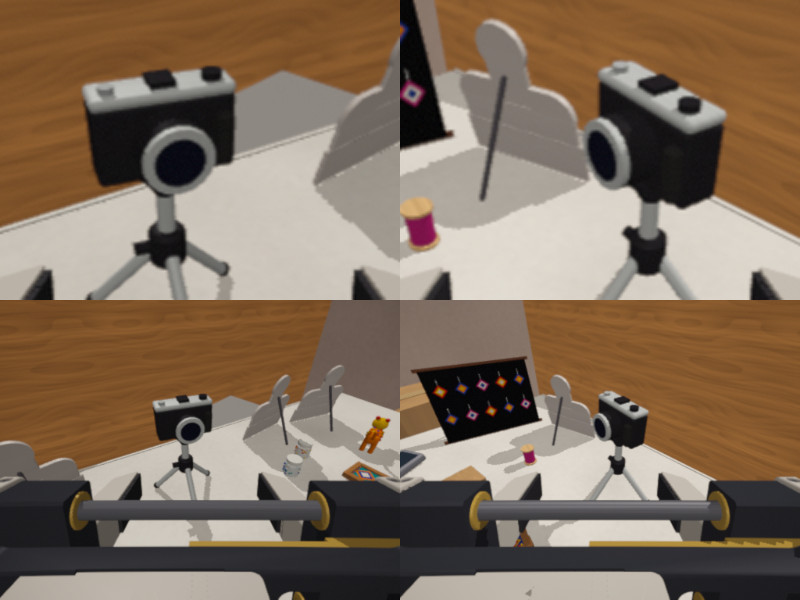

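The mosaic shows the lens glass at (181,163) in the left crop and (602,157) in the right crop. The knobs are at (105,92)/(211,75) and (620,68)/(688,105), and the column at (166,205) and (650,215). I'll fit the glass ellipse by mask and triangulate.

Run:
```python
from h import *
S=pickle.load(open("lens.pkl","rb"));org=np.array([(154,87),(155,86)]);off=[0,400]
P=lambda i,u,v:np.array([(u-off[i])/2-.25,v/2-.25])+org[i]
def T(a,b): return tri([ray(S[0],P(0,*a)),ray(S[1],P(1,*b))])
# outer lens ring / glass by mask: dark bluish disc enclosed by bright ring
E=[]
for i,c in((0,(181,163)),(1,(602,157))):
    c=P(i,*c);g=S[i]["img"].astype(int).sum(2);m=(g<210).astype(np.uint8)
    cs,_=cv2.findContours(m,cv2.RETR_LIST,cv2.CHAIN_APPROX_NONE)
    k=[q for q in cs if 80<cv2.contourArea(q)<1200 and cv2.pointPolygonTest(q,(float(c[0]),float(c[1])),False)>0]
    for q in k: print(i,c,cv2.contourArea(q),cv2.fitEllipse(q))
    E.append(np.array(cv2.fitEllipse(k[-1])[0]) if k else c)
x,r=tri([ray(S[0],E[0]),ray(S[1],E[1])]);print("lens",x.round(4),r)
print("hand",T((181,163),(602,157)))
k1,_=T((105,90),(620,68));k2,_=T((211,73),(688,105));print("knobs",k1,k2,_,"axis az",np.rad2deg(np.arctan2(*(k1-k2)[[1,0]]))+90)
for a in[((166,205),(650,215))]:
    # column: vertical line; intersect the two vertical planes
    c0,d0=ray(S[0],P(0,*a[0]));c1,d1=ray(S[1],P(1,*a[1]))
    s=np.linalg.solve(np.c_[d0[:2],-d1[:2]],c1[:2]-c0[:2]);col=c0[:2]+s[0]*d0[:2]
    v=x[:2]-col;print("col",col,np.linalg.norm(v),np.rad2deg(np.arctan2(v[1],v[0])))
s=pickle.load(open("s0.pkl","rb"));print("top/scene proj of lens, x800:",proj(s["top"],x)*1.5625,proj(s["scene"],k1)*1.5625,proj(s["scene"],k2)*1.5625,proj(s["top"],k1)*1.5625,proj(s["top"],k2)*1.5625)
```

```text
0 [244.25 168.25] 432.0 ((243.72769165039062, 168.12779235839844), (21.236806869506836, 26.00537109375), 59.70914077758789)
1 [255.75 164.25] 230.0 ((255.51548767089844, 163.4635009765625), (11.529233932495117, 25.60765266418457), 162.48191833496094)
lens [0.6914 0.1439 0.2048] [np.float64(0.0003359278917593479), np.float64(0.00033592789175946767)]
hand (array([0.69119758, 0.14311151, 0.20420404]), [np.float64(0.0005809559158985263), np.float64(0.0005809559158985406)])
knobs [0.74174665 0.17478897 0.24647795] [0.72636043 0.09851231 0.24814496] [np.float64(0.0005003682001410197), np.float64(0.0005003682001409385)] axis az 168.5955660635318
col [0.73852985 0.13394125] 0.048174232349855496 168.0478507153494
top/scene proj of lens, x800: [[328.31873633 232.92482285]] [[472.96407173 358.72731213]] [[432.58887693 342.88248242]] [[311.95464608 203.24926223]] [[348.43244468 210.77770664]]
```

```bash
cat >> h.py <<'E'
C=np.array([.4906,.1737,0]);LENS=np.array([.6914,.1439,.2048]);az=np.deg2rad(168.3)
zn=-np.array([np.cos(az),np.sin(az),0])
FACE=LENS-.2*zn;HT=.074
q1=quat(-U,-X2);qf=quat(-U,zn)
TF=FACE-.01*zn+(HT-.05)*U
E
python3 - <<'E'
from h import *
print(TF,np.round(inverse_kinematics(C+.2*U,q1),2),np.round(inverse_kinematics(C+HT*U,q1),2),np.round(inverse_kinematics(TF,qf),2))
move_ptp(C+.2*U,q1);wait(.2);print(observe()["position"])
print(move_linear(C+HT*U,feed=.12,until_force=8))
grasp(35);wait(.2);o=observe();print(o["opening"],o["gripper_force"],o["position"],o["wrist_force"])
move_linear(C+(HT+.155)*U,feed=.12);wait(.2)
move_ptp(TF,qf);wait(.5)
o=observe();print(o["opening"],o["position"],o["tool_rot"],qf,o["wrist_force"],o["time_s"])
pickle.dump([snapshot("wrist"),snapshot("top"),snapshot("scene")],open("f.pkl","wb"))
E
```

```text
[0.48576321 0.18648533 0.2288    ] [ 0.31  0.39 -0.86  1.89  0.35  1.02 -2.44] [ 0.13  0.54 -0.65  1.98  0.46  0.77 -2.54] [ 0.56  0.55 -1.28  1.86  0.57  1.18 -1.12]
[0.4918714  0.17256412 0.20183719]
False
0.01977236257998732 34.97723400592804 [0.49050097 0.1736708  0.07391575] [ 0.41225732 -0.5456661  -0.6215331 ]
0.019588019386533338 [0.48574052 0.18647894 0.22879138] [ 3.54144237e-05  7.75515784e-01  6.31328177e-01 -2.19272737e-05] [ 0.          0.77549574  0.6313528  -0.        ] [ 1.29868598 -0.39226869 -1.75698927] 35.875
```

Run:
```python
from seg import *
W,T,S=pickle.load(open("f.pkl","rb"));yn=np.cross(zn,U)*1.;yn=np.cross(zn,U)
o=FACE-.02*zn
for n,s in(("w",W),("t",T),("s",S)):
    c=nmask(s,FACE+.045*U-.01*zn);print(n,cv2.contourArea(c),[list(p) for p in cv2.approxPolyDP(c,2,True)[:,0]])
    for a,w,dd in((.05,.03,.02),(-.038,.03,.02),(-.05,.034,.026)):
        print("  ",a,[proj(s,o+a*U+sg*w*yn+e*zn)[0].round(1).tolist() for sg in(1,-1) for e in(0,dd)])
```

```text
w 3430.5 [[np.int32(244), np.int32(161)], [np.int32(236), np.int32(206)], [np.int32(233), np.int32(243)], [np.int32(235), np.int32(250)], [np.int32(232), np.int32(251)], [np.int32(238), np.int32(256)], [np.int32(272), np.int32(256)], [np.int32(276), np.int32(253)], [np.int32(273), np.int32(221)], [np.int32(274), np.int32(164)], [np.int32(272), np.int32(161)]]
   0.05 [[237.2, 302.8], [273.0, 302.9], [235.2, 201.1], [275.2, 201.1]]
   -0.038 [[243.5, 233.9], [266.7, 233.9], [242.7, 165.5], [267.6, 165.5]]
   -0.05 [[244.1, 232.1], [272.7, 232.2], [243.2, 157.9], [274.2, 157.9]]
t 76.0 [[np.int32(171), np.int32(161)], [np.int32(190), np.int32(181)], [np.int32(197), np.int32(182)], [np.int32(196), np.int32(176)], [np.int32(203), np.int32(176)], [np.int32(203), np.int32(183)], [np.int32(198), np.int32(184)], [np.int32(198), np.int32(189)], [np.int32(203), np.int32(184)], [np.int32(205), np.int32(176)], [np.int32(195), np.int32(174)], [np.int32(195), np.int32(179)], [np.int32(190), np.int32(180)], [np.int32(189), np.int32(174)], [np.int32(193), np.int32(173)], [np.int32(185), np.int32(172
[... 877 characters left out ...]
np.int32(316), np.int32(177)], [np.int32(314), np.int32(186)], [np.int32(300), np.int32(182)], [np.int32(285), np.int32(194)], [np.int32(285), np.int32(198)], [np.int32(295), np.int32(204)], [np.int32(309), np.int32(194)], [np.int32(327), np.int32(198)], [np.int32(332), np.int32(196)], [np.int32(333), np.int32(160)], [np.int32(339), np.int32(158)], [np.int32(340), np.int32(152)], [np.int32(329), np.int32(155)], [np.int32(330), np.int32(140)], [np.int32(341), np.int32(135)]]
   0.05 [[317.1, 165.3], [314.6, 168.8], [335.1, 171.0], [332.7, 174.7]]
   -0.038 [[314.9, 186.3], [312.5, 189.9], [332.1, 192.1], [329.8, 195.8]]
   -0.05 [[313.5, 188.6], [310.3, 193.4], [332.9, 195.2], [329.9, 200.1]]
```

Run:
```python
from seg import *
yn=np.cross(zn,U);move_linear(TF-.0025*yn,feed=.02);wait(.6)
o=observe();print(o["position"]-TF,o["opening"],np.abs(o["joint_velocities"]).max(),o["time_s"])
s=snapshot("wrist");c=nmask(s,FACE+.045*U-.01*zn);print([p.tolist() for p in cv2.approxPolyDP(c,2,True)[:,0]])
print(proj(s,FACE-.02*zn-.05*U-.034*yn),proj(s,FACE-.02*zn+.05*U-.03*yn))
job_done()
```

```text
[ 5.14866933e-04  2.41957180e-03 -5.93295334e-06] 0.019751152088088177 0.0020832858656689526 36.9
[[244, 161], [236, 206], [235, 248], [232, 249], [238, 256], [272, 256], [275, 250], [273, 161]]
[[243.23976063 160.84034809]] [[235.2429108  205.72761153]]
the job is handed in; nothing more can be done
```

The job is handed in: the nicho was stood on its plinth and released, then re-gripped by its top rail and held still in front of the lens at 20 cm. It is upright and facing the camera, within about 1–2 mm by my measurements; it took 36.9 s, I touched nothing else on purpose, and I didn't re-check the other items at the end.

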